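# Uncover the fuse well and point out the yellow fuse

## Task

On the instrument chassis, gently push the clear sliding cover to the robot's left along its rails, without gripping or lifting it, until the fuse well is completely uncovered. Then point straight down at the yellow-capped fuse holder, fingertips just above the middle of its cap (no more than about 3 cm) and not touching any fuse holder, keep still there for at least two seconds, and finish still pointing at it. Leave the loose things lying around as they are.

Things in the scene. Friction and masses are not known exactly. Their poses are not given: they have to be found in the camera images.
- chassis: Fixed grey equipment chassis, 260 (x) x 430 (y) x 90 mm high; origin under its centre, z up, -x towards the robot, +y to the robot's left (yaw within 13 degrees). Top deck at z = 90 mm with a fuse well 128 (x) x 60 (y) x 35 mm deep, centred at x = 0, y = -50 mm. Two rails 12 mm high (inner faces x = +-81 mm) guide the cover along y; 12 mm end stops have inner faces at y = -109 and +87 mm.
- cover: Loose clear plate, 156 (x) x 84 (y) x 8 mm, 0.2 to 0.45 kg, on the deck between the rails, over the well; origin at the centre of its underside, axes as the chassis. Slides along y with 1 to 5 N. In the chassis frame its centre starts at y = -58 to -42 mm; the well is completely uncovered when it is past +22 mm; it meets the left stop at +45 mm.
- cover_bar (a point): Centre of the dark upright bar on the middle of the cover, 23 mm above the cover's underside; the bar is 60 (x) x 14 (y) mm and stands from 8 to 38 mm above the underside. Push it on its -y side.
- fuse_yellow: Fuse holder with yellow cap, fixed in the well: round, upright, grey base 25 mm wide and 10 mm high, yellow cap 21 mm wide, 28 mm high in all; origin under its base (55 mm above the work surface). The four fuse holders stand in one row along the chassis x at y = -50 mm, 32 mm apart, in any order.
- fuse_yellow_top (a point): Centre of the top face of the yellow cap, 7 mm below the chassis deck; z up.
- fuse_blue: The same with a blue cap; not to be touched.
- fuse_green: The same with a green cap; not to be touched.
- fuse_black: The same with a black cap; not to be touched.
- screwdriver: Loose screwdriver with green handle, 170 mm long, lying along its x on the right end of the deck; leave alone.
- dial: Loose dark instrument knob, 34 mm wide, 18 mm high, on the left end of the deck; origin under its centre; leave alone.
- spray_can: Loose upright can, 54 mm wide, 150 mm high, on the table left of the chassis; origin under its centre; leave alone.
- jar: Loose jar, 64 mm wide, 80 mm high, on the table right of the chassis; origin under its centre; leave alone.
Mind the look-alikes: they are no part of the job. Leave any green or orange look-alike of the cover alone.

How it is judged:
By the outcome, as a careful person would: the job done as asked, in the order asked, and still so for the second after the job is handed in, with the robot touching nothing.
It also fails if it takes over 45 s, if anything falls off the work surface, if the arm or the gripper's body presses on something with over 40 N, if the wrist force passes 120 N, or if a joint passes its speed limit or range.

## Robot

A 7-joint arm with a two-finger parallel gripper is mounted at the origin on the work surface. World frame = base frame: x ahead of the robot, y to its left, z up, the work surface at z = 0. Lengths are in m, angles in rad, forces in N, time in s.
With the tool pointing down it reaches from about 0.4 to 0.85 m from the base axis. Payload 4.5 kg.
Tool frame: the origin (TCP) lies at the very end of the fingers, on their centre line; the grasp point (between the pads) lies 19 mm behind it; z points along the fingers, y is the direction in which the jaws open and shut (so a half turn about z gives the same grasp; the last joint's range is limited). The gripper opens to 85 mm and grips with 20 to 120 N. Pads are 22 mm wide; open, the fingers measure 114 mm over their backs; the gripper's body (76 mm by 85 mm) begins 54 mm behind the grasp point. The pads swing forward as they close: fully open they stand 13 mm farther back than shut.
Start: joints at [1.338, 0.689, -0.195, 1.565, 0.157, 0.902, -0.215], TCP at [0.165, -0.603, 0.209] pointing down, gripper open.
Joint ranges: [-3.01, 3.01], [-0.46, 2.08], [-1.47, 1.51], [0.13, 2.56], [-1, 4.14], [0.04, 2.09], [-2.66, 2.66]. Speed limits (rad/s): [2.57, 2.57, 3.14, 3.14, 3.14, 3.14, 3.14].

## Interface

Orientations are given as a unit quaternion [w, x, y, z].
In Python, from plant import env, eoat, solver, optics, workorder, sensors gives the robot as it stands. Calls block until the motion is done:
- env.goto(position, orientation): joint-space move of the TCP to a pose.
- env.servo_line(position, v=0.15, orientation=None): straight line of the TCP; orientation=None keeps the orientation; v is the mean speed in m/s.
- env.set_joints(angles): joint-space move.
- eoat.gripper_to(opening, f_grip=None): finger opening in m; f_grip is the grip in N (None keeps the last); returns when the fingers have stopped.
- env.sleep(seconds).
- solver.inverse_kinematics(position, orientation): joint angles nearest the present ones, or None.
- optics.read_camera(name): name is "scene" or "top" or "wrist"; returns the picture (420x560x3 uint8, red, green, blue); there is no depth.
- optics.camera_model(name): a dict with "fx", "fy", "cx", "cy" (pixels), "dist_coeffs" ([k1, k2, p1, p2, k3] as OpenCV has them; the pictures are not rectified), "R" (3x3) and "t" (3): a world point X has camera coordinates R X + t. Camera axes: x right, y down, z forward; pixel columns grow to the right and rows downward; lengths in m; the calibration is good to about 2 mm. A picture is of the moment at which its call begins: read the wrist's pose just before it. camera_model takes no time and is no camera call; for the wrist camera it gives the pose at the moment of the call.
A pose or a line that the arm cannot do raises env.PlanningError and nothing moves.
- workorder.job_done(): hands the job in, once; it reports no verdict.
Readings, each from a call of its own:
- sensors.current_t(): time.
- sensors.current_joints(): joint angles.
- sensors.current_qvel(): joint speeds.
- sensors.current_joint_efforts(): joint torques, N m.
- sensors.current_eef_pos(): TCP position.
- sensors.current_tcp_rot(): TCP orientation.
- sensors.current_contact_force(): force on the tool from outside, world axes, zero at the start.
- sensors.current_ft_torque(): the same for the moment, N m.
- sensors.current_opening(): finger opening in m.
Only numpy, scipy, OpenCV 4.12 (cv2) and the standard library are available. Lean on these libraries where they do the work, as an engineer would, in place of code of your own. Each camera call takes 0.05 s, during which the arm holds its last target.

## Working session

There is one attempt and no reset: what is moved stays moved. The work goes in short steps, each a Python script; the robot and the scene stay as the last script left them, time stands still between calls to the robot, and variables do not carry over. Pictures are saved under pics/ and viewed, and the job is handed in when it is done.

```bash
mkdir -p pics; ls
python3 - <<'E'
from plant import env, eoat, solver, optics, workorder, sensors
import cv2
for n in ["scene","top","wrist"]:
    m=optics.camera_model(n); print(n,m)
    im=optics.read_camera(n); cv2.imwrite(f"pics/{n}0.png",im[:,:,::-1])
print(sensors.current_t(),sensors.current_eef_pos(),sensors.current_tcp_rot(),sensors.current_opening())
E
```

```text
pics
scene {'fx': 457.717127513656, 'fy': 457.717127513656, 'cx': 276.8092974343908, 'cy': 206.82544623685004, 'dist_coeffs': array([0.00970703, 0.        , 0.        , 0.        , 0.        ]), 'R': array([[ 0.80204034,  0.59690634, -0.02083531],
       [ 0.31423872, -0.4513826 , -0.83516931],
       [-0.50792255,  0.66329222, -0.54959814]]), 't': array([-0.3247568 , -0.12230093,  1.65380694])}
top {'fx': 424.82783098097366, 'fy': 424.82783098097366, 'cx': 276.2802764532402, 'cy': 210.86628327304143, 'dist_coeffs': array([-0.10771667,  0.        ,  0.        ,  0.        ,  0.        ]), 'R': array([[ 0.00941313, -0.99989993, -0.01056002],
       [-0.99160706, -0.00797224, -0.12904213],
       [ 0.12894504,  0.01168608, -0.99158288]]), 't': array([-0.07846068,  0.48242976,  1.20264425])}
wrist {'fx': 369.7850005017683, 'fy': 369.7850005017683, 'cx': 277.6650599852928, 'cy': 205.9598655751385, 'dist_coeffs': array([-0.09720694,  0.        ,  0.        ,  0.        ,  0.        ]), 'R': array([[ 0.26370245, -0.96460096, -0.00244962],
       [-0.92742943, -0.25423709,  0.27429574],
       [-0.26520871, -0.07006061, -0.96164227]]), 't': array([-0.62333766, -0.03589645,  0.37843951])}
0.15 [ 0.16459274 -0.60241681  0.20829332] [-6.62675296e-04  9.91113663e-01  1.33015959e-01 -1.47929410e-04] 0.08552724151387785
```

View pics/top0.png

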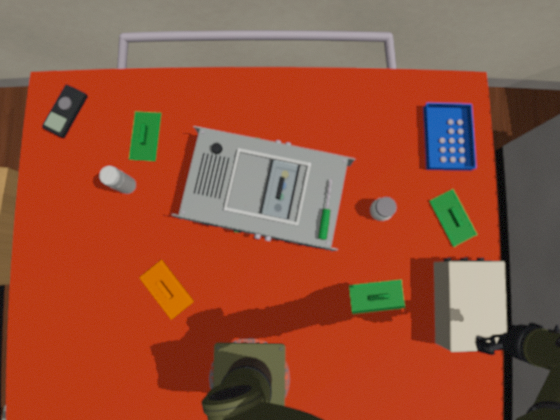

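View pics/scene0.png

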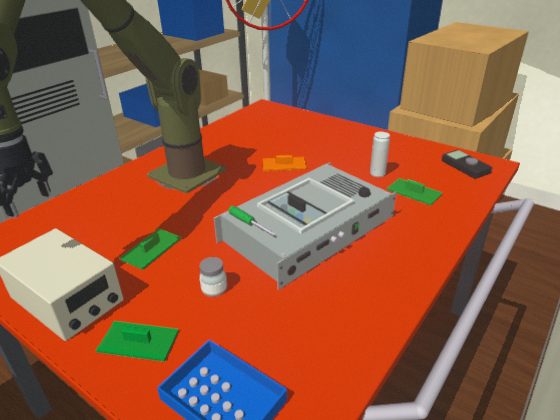

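The top view shows the chassis around (265,188), with the cover bar at about (281,188), the screwdriver at (326,212) and the dial at (216,148). I'll enlarge it.

Run:
```python
import cv2
im=cv2.imread("pics/top0.png")
c=im[115:260,165:365]; cv2.imwrite("pics/top0c.png",cv2.resize(c,None,fx=4,fy=4,interpolation=cv2.INTER_CUBIC))
im=cv2.imread("pics/scene0.png")
c=im[155:290,205:405]; cv2.imwrite("pics/scene0c.png",cv2.resize(c,None,fx=4,fy=4,interpolation=cv2.INTER_CUBIC))
```

```text
(no output)
```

View pics/top0c.png

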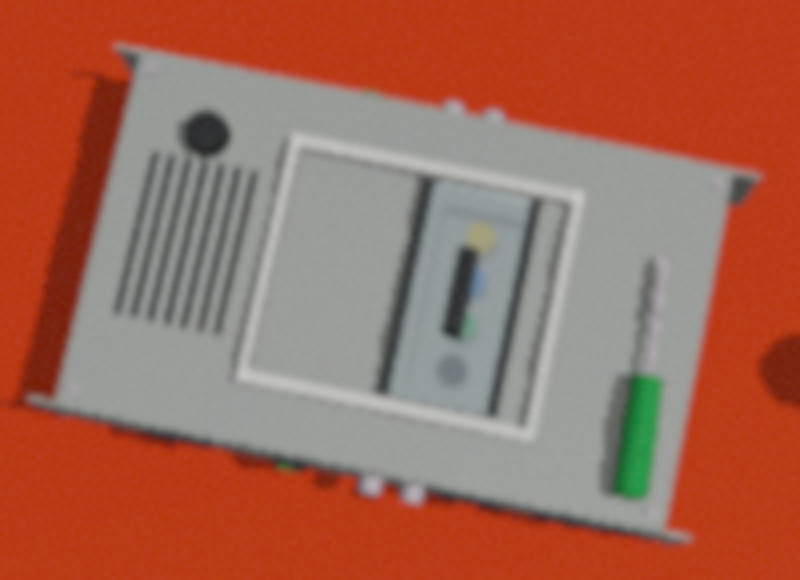

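View pics/scene0c.png

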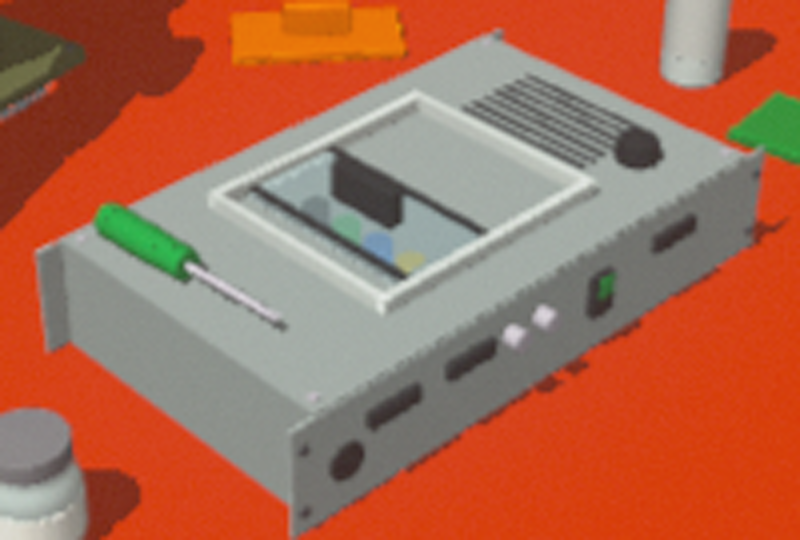

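Both crops show that the row of caps runs yellow, blue, green, black from far to near, so yellow is at chassis x = +48 mm. I'll fit the chassis pose from the rail corners.

```bash
cat > h.py <<'E'
import numpy as np, cv2, pickle
from scipy.optimize import least_squares
def proj(m,P):
    K=np.array([[m['fx'],0,m['cx']],[0,m['fy'],m['cy']],[0,0,1]])
    p,_=cv2.projectPoints(np.asarray(P,float).reshape(-1,1,3),cv2.Rodrigues(m['R'])[0],np.asarray(m['t']),K,m['dist_coeffs'])
    return p[:,0]
def R2(a): return np.array([[np.cos(a),-np.sin(a),0],[np.sin(a),np.cos(a),0],[0,0,1]])
def world(q,P): return np.asarray(P,float)@R2(q[2]).T+[q[0],q[1],0]
E
cat > fit.py <<'E'
from h import *
from plant import optics
T=optics.camera_model("top");S=optics.camera_model("scene")
top=(np.array([[291,135],[583,192],[530,438],[238,380],[478,236]])+.5)/4-.5+[165,115]
sc=(np.array([[600,183],[383,312],[210,195],[417,92],[410,260]])+.5)/4-.5+[205,155]
def pts(w): 
    a,b,c=.081+w,-.109-w,.087+w
    return [[a,c,.102],[a,b,.102],[-a,b,.102],[-a,c,.102],[.048,-.05,.083]]
def f(q,which):
    P=world(q,pts(q[3])); r=[]
    if 0 in which:r.append(proj(T,P)-top)
    if 1 in which:r.append(proj(S,P)-sc)
    return np.concatenate(r).ravel()
for w in ([0],[1],[0,1]):
    s=least_squares(f,[.5,0,-.2,.006],args=(w,)); print(w,s.x.round(4),s.fun.round(1))
np.save("q.npy",s.x[:3])
# bar
barc=(np.array([[460,292]])+.5)/4-.5+[165,115]
g=lambda y: (proj(T,world(s.x,[[0,y[0],.128]]))-barc).ravel()
b=least_squares(g,[-.05]);print("bar y",b.x,b.fun, world(s.x,[[0,b.x[0],.128],[.048,-.05,.083]]))
E
python3 fit.py
```

```text
[0] [ 0.5453 -0.0383 -0.1933  0.0059] [-0.3  0.3 -0.3  0.5  0.8  0.  -0.5 -0.6  0.2 -0.2]
[1] [ 0.5477 -0.04   -0.2004  0.0082] [-0.1  0.1  0.2 -1.3 -1.   0.5  0.6  0.2  0.4  0.7]
[0, 1] [ 0.5462 -0.0387 -0.1963  0.0069] [-0.3 -0.4  0.3  0.   1.1  0.2 -0.9 -0.8  0.4 -0.5 -1.  -0.4  0.2 -2.2
 -0.5  0.2  0.2  0.1  0.3  0.2]
bar y [-0.04669015] [ 0.25351607 -1.24711927] [[ 0.53706026 -0.08445836  0.128     ]
 [ 0.58349317 -0.09706551  0.083     ]]
```

```bash
cat >> h.py <<'E'
from scipy.spatial.transform import Rotation as Ro
def down(ang): # tool y axis at world angle ang, pointing down
    y=np.array([np.cos(ang),np.sin(ang),0]);z=np.array([0,0,-1.]);x=np.cross(y,z)
    q=Ro.from_matrix(np.column_stack([x,y,z])).as_quat(); return [q[3],q[0],q[1],q[2]]
E
python3 - <<'E'
from h import *
from plant import env, eoat, solver, optics, workorder, sensors
q=np.load("q.npy")
p=world(q,[[0,-.085,.25]])[0]
for a in (q[2],q[2]+np.pi): print(a,p,solver.inverse_kinematics(p,down(a)))
m=optics.camera_model("wrist");print(-m['R'].T@m['t']-sensors.current_eef_pos(), sensors.current_contact_force())
E
```

```text
-0.19627534604224267 [ 0.52958916 -0.12203266  0.25      ] [ 0.45118689  0.56219352 -0.50377822  1.75154408  0.33117051  0.91307752
 -0.38865355]
2.9453173075475503 [ 0.52958916 -0.12203266  0.25      ] [-0.47337176  0.88617328  1.30446668  1.79695245 -0.91874332  1.22335528
 -2.22820766]
[0.06688099 0.0184754  0.16406231] [ 0.39810025 -0.41648589  0.20006927]
```

Run:
```python
from h import *
from plant import env, eoat, solver, optics, workorder, sensors
q=np.load("q.npy")
p0=np.array(sensors.current_eef_pos())
env.servo_line(p0+[0,0,.09],v=.2)
eoat.gripper_to(0.0)
p=world(q,[[0,-.085,.25]])[0]
env.goto(p,down(q[2]))
print(sensors.current_t(),sensors.current_eef_pos(),p,sensors.current_opening())
import pickle
m=optics.camera_model("wrist");im=optics.read_camera("wrist");pickle.dump(m,open("w1.pkl","wb"))
C=np.array([[.081,.087,.102],[.081,-.109,.102],[-.081,-.109,.102],[-.081,.087,.102],[.048,-.05,.083],[.016,-.05,.083],[-.016,-.05,.083],[-.048,-.05,.083]])
im=im[:,:,::-1].copy();cv2.imwrite("pics/w1raw.png",im)
for u in proj(m,world(q,C)): print(u.round(1)); cv2.circle(im,tuple(int(round(v)) for v in u),3,(255,0,255),1)
cv2.imwrite("pics/w1.png",im)
```

```text
3.6833 [ 0.52939349 -0.1236645   0.2499275 ] [ 0.52958916 -0.12203266  0.25      ] 0.0003636322086470121
[381.9 -33.1]
[369.6 209.3]
[186.6 209.8]
[173.1 -32.5]
[331.8 139.7]
[295.9 139.7]
[259.9 139.8]
[224. 140.]
```

View pics/w1.png

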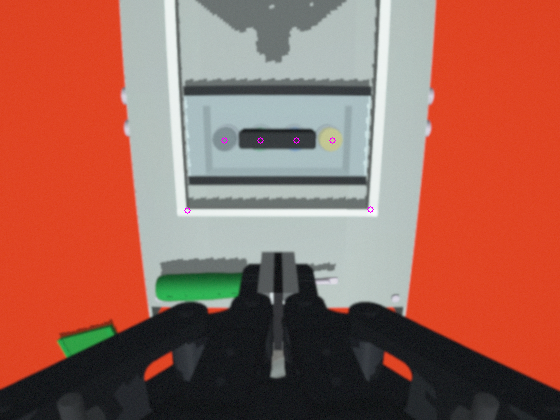

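The wrist view agrees with the fit to about 1 px: the yellow cap is at (331,140) and was predicted at (332,140). The bar is at (277,139). Next I descend behind the bar and push.

Run:
```python
from h import *
from plant import env, eoat, solver, optics, workorder, sensors
q=np.load("q.npy")
W=lambda y,z,x=0:world(q,[[x,y,z]])[0]
def rep():
    p=np.array(sensors.current_eef_pos())-[q[0],q[1],0]; print((p@R2(q[2])).round(4), np.array(sensors.current_contact_force()).round(1),round(sensors.current_t(),2))
env.servo_line(W(-.085,.112),v=.12); rep()
for y in (-.06,-.04,-.02,0.0,.014):
    env.servo_line(W(y,.112),v=.04); rep()
import pickle
m=optics.camera_model("wrist");im=optics.read_camera("wrist");cv2.imwrite("pics/w2.png",im[:,:,::-1])
im=optics.read_camera("top")[115:260,165:365,::-1];cv2.imwrite("pics/t2.png",cv2.resize(im,None,fx=4,fy=4,interpolation=cv2.INTER_CUBIC))
```

```text
[ 0.0006 -0.0849  0.1126] [-0.7  0.1 -0.3] 5.03
[-0.     -0.0603  0.1119] [0.4 0.  0.5] 5.81
[-1.00e-04 -4.01e-02  1.12e-01] [-0.3  0.3  0.6] 6.46
[-1.00e-04 -2.01e-02  1.12e-01] [0.3 0.1 0.2] 7.11
[-1.00e-04 -0.00e+00  1.12e-01] [ 0.6 -0.2  0.2] 7.76
[-0.      0.0143  0.112 ] [-0.4 -0.   0.8] 8.26
```

View pics/w2.png

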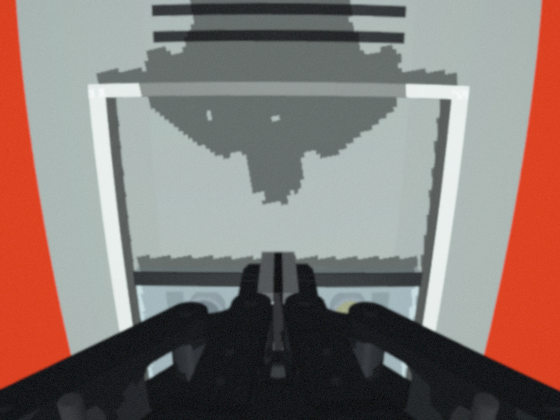

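View pics/t2.png

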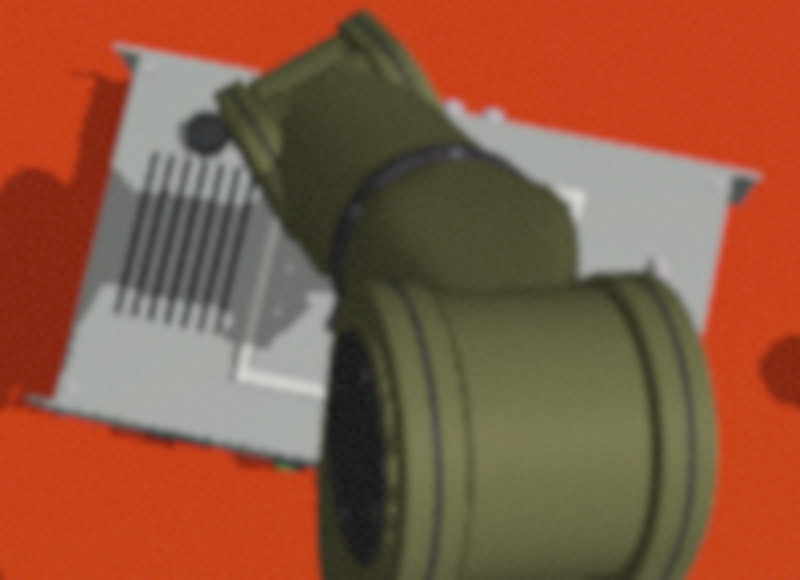

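Run:
```python
from h import *
from plant import optics,sensors
q=np.load("q.npy");m=optics.camera_model("wrist")
for y in (-.005,.0,.01,.03,.05,.075): print(y,proj(m,world(q,[[-.07,y,.098],[0,y,.09],[.03,y,.128]])).round(0).tolist())
print(proj(m,[sensors.current_eef_pos()]), proj(m,world(q,[[.048,-.05,.083],[.081,.087,.102]])), sensors.current_opening())
print(sensors.current_eef_pos(),sensors.current_tcp_rot(),down(q[2]))
```

```text
-0.005 [[148.0, 274.0], [279.0, 268.0], [345.0, 304.0]]
0.0 [[147.0, 265.0], [279.0, 260.0], [345.0, 294.0]]
0.01 [[145.0, 248.0], [279.0, 243.0], [347.0, 274.0]]
0.03 [[141.0, 212.0], [279.0, 207.0], [349.0, 232.0]]
0.05 [[137.0, 173.0], [279.0, 169.0], [352.0, 186.0]]
0.075 [[133.0, 122.0], [279.0, 119.0], [355.0, 124.0]]
[[278.68063263 252.49924482]] [[357.08629691 329.75904154]
 [452.82661858  96.50822544]] -9.67986532148682e-05
[ 0.54882251 -0.0251965   0.11198647] [ 9.14911031e-05  7.73046966e-01  6.34348765e-01 -1.58456375e-04] [np.float64(0.0), np.float64(0.772986918487149), np.float64(0.6344219604078517), np.float64(0.0)]
```

Run:
```python
import cv2
from plant import optics
im=optics.read_camera("scene")[:,:,::-1];cv2.imwrite("pics/s3.png",cv2.resize(im[130:280,210:410],None,fx=4,fy=4,interpolation=cv2.INTER_CUBIC))
```

```text
(no output)
```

View pics/s3.png

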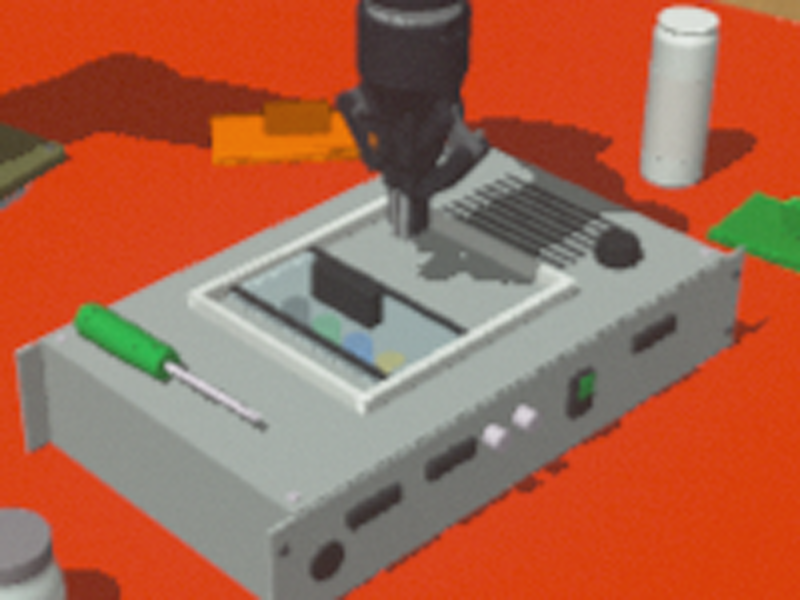

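Run:
```python
from h import *
from plant import optics,sensors
q=np.load("q.npy");m=optics.camera_model("scene")
c=lambda P:((proj(m,P)-[210,130]+.5)*4-.5).round(0).tolist()
p=np.array(sensors.current_eef_pos());print(p)
for dz in (0,.01,.02,.03): print(dz,c([p+[0,0,dz]]))
print("bar bottoms/tops (-y face) x=-.03,.03",c(world(q,[[x,-.0537,z] for z in (.098,.128) for x in (-.03,.03)])))
print("cover corners",c(world(q,[[x,y,.098] for x in (-.078,.078) for y in (-.089,-.005)])))
print("fuses",c(world(q,[[x,-.05,.083] for x in (-.048,-.016,.016,.048)])))
```

```text
[ 0.54880808 -0.02526389  0.11194636]
0 [[407.0, 264.0]]
0.01 [[407.0, 252.0]]
0.02 [[408.0, 240.0]]
0.03 [[408.0, 227.0]]
bar bottoms/tops (-y face) x=-.03,.03 [[309.0, 300.0], [369.0, 334.0], [309.0, 263.0], [370.0, 297.0]]
cover corners [[226.0, 292.0], [313.0, 249.0], [382.0, 385.0], [470.0, 335.0]]
fuses [[296.0, 305.0], [327.0, 323.0], [358.0, 342.0], [391.0, 361.0]]
```

The push missed. The scene view puts the fingertips at crop (408,238), but the reported TCP projects to (407,264). So the real tips are about 20 mm above the reported TCP and passed just over the bar. I'll back off and measure that offset properly.

Run:
```python
from h import *
from plant import env,optics,sensors
q=np.load("q.npy")
W=lambda y,z,x=0:world(q,[[x,y,z]])[0]
m=optics.camera_model("wrist");p=np.array(sensors.current_eef_pos())
for dz in (0,.01,.02,.025):
    pts=world([0,0,q[2]],[[dx,dy,dz] for dy in(-.011,.011) for dx in (-.015,.015)])+p
    print(dz,proj(m,pts).round(0).tolist())
env.servo_line(W(.014,.16),v=.1)
env.servo_line(W(-.085,.16),v=.15)
env.servo_line(W(-.085,.112),v=.1)
p=np.array(sensors.current_eef_pos());print(p,sensors.current_t(),sensors.current_contact_force())
ms=optics.camera_model("scene");im=optics.read_camera("scene")[:,:,::-1]
cv2.imwrite("pics/s4.png",cv2.resize(im[150:250,220:340],None,fx=6,fy=6,interpolation=cv2.INTER_CUBIC))
c=lambda P:((proj(ms,P)-[220,150]+.5)*6-.5).round(0).tolist()
for dz in (0,.01,.02,.025):print(dz,c(world([0,0,q[2]],[[dx,dy,dz] for dy in(-.011,.011) for dx in (-.015,.015)])+p))
im=optics.read_camera("wrist")[:,:,::-1];cv2.imwrite("pics/w4.png",cv2.resize(im[100:300,190:390],None,fx=3,fy=3,interpolation=cv2.INTER_CUBIC))
```

```text
0 [[248.0, 273.0], [309.0, 273.0], [247.0, 231.0], [311.0, 231.0]]
0.01 [[246.0, 283.0], [311.0, 283.0], [245.0, 238.0], [312.0, 238.0]]
0.02 [[244.0, 294.0], [313.0, 294.0], [243.0, 247.0], [315.0, 247.0]]
0.025 [[243.0, 299.0], [314.0, 299.0], [242.0, 252.0], [316.0, 252.0]]
[ 0.52994102 -0.12149755  0.11217387] 10.4833 [ 0.41992381  0.12520266 -0.81135706]
0 [[359.0, 351.0], [404.0, 378.0], [395.0, 333.0], [440.0, 359.0]]
0.01 [[359.0, 333.0], [404.0, 360.0], [394.0, 315.0], [440.0, 341.0]]
0.02 [[358.0, 314.0], [404.0, 341.0], [394.0, 296.0], [440.0, 322.0]]
0.025 [[358.0, 305.0], [404.0, 331.0], [394.0, 287.0], [440.0, 313.0]]
```

View pics/s4.png

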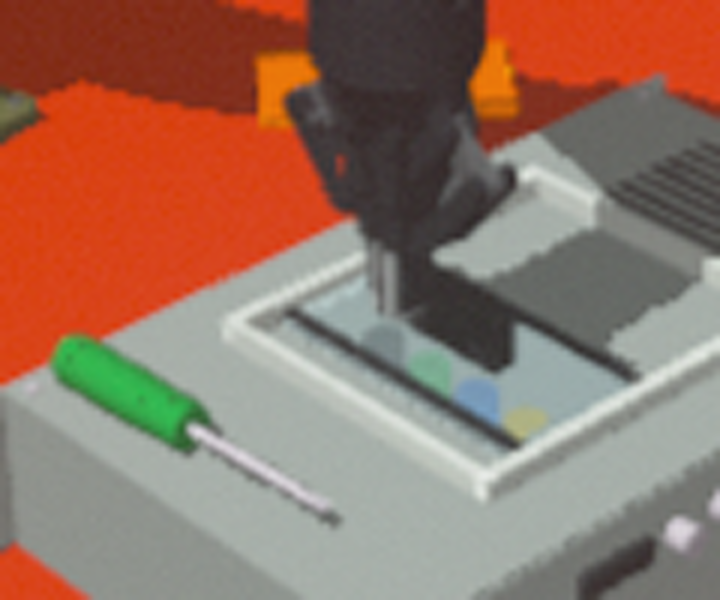

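View pics/w4.png

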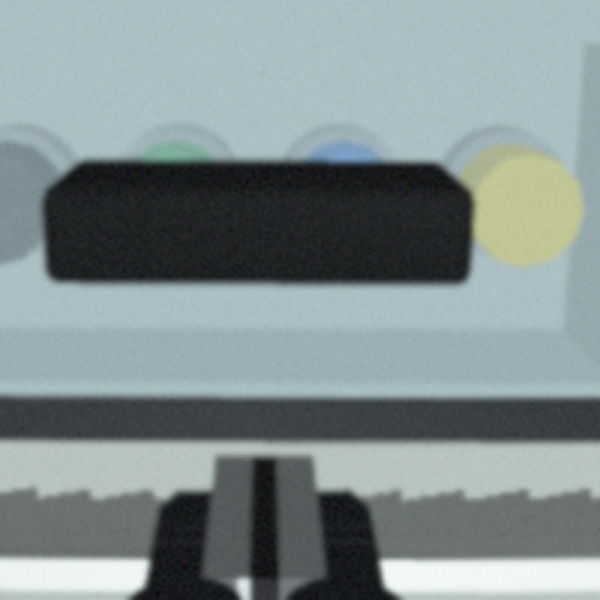

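Both views agree if the real tips are about 25 mm above the reported TCP: wrist tip edge at row 252, scene tip bottoms at crop (375,307) and (390,318). I'll lower in small steps, checking force, and then push.

Run:
```python
from h import *
from plant import env,optics,sensors
q=np.load("q.npy")
W=lambda y,z,x=0:world(q,[[x,y,z]])[0]
def rep():
    p=np.array(sensors.current_eef_pos())-[q[0],q[1],0]; f=np.array(sensors.current_contact_force()); print((p@R2(q[2])).round(4), f.round(1),round(sensors.current_t(),2)); return f
for z in (.104,.098,.093,.089):
    env.servo_line(W(-.085,z),v=.04)
    if rep()[2]>3: print("touch");break
else:
    for y in (-.07,-.062,-.056): env.servo_line(W(y,.089),v=.03); rep()
ms=optics.camera_model("scene");im=optics.read_camera("scene")[:,:,::-1]
cv2.imwrite("pics/s5.png",cv2.resize(im[150:250,220:340],None,fx=6,fy=6,interpolation=cv2.INTER_CUBIC))
im=optics.read_camera("wrist")[:,:,::-1];cv2.imwrite("pics/w5.png",cv2.resize(im[100:300,190:390],None,fx=3,fy=3,interpolation=cv2.INTER_CUBIC))
```

```text
[-0.0002 -0.0851  0.1037] [ 0.5  0.3 -0.2] 10.93
[-0.0003 -0.085   0.0977] [-0.1  0.6  0.6] 11.23
[-0.0002 -0.085   0.0927] [ 0.  -0.2  0.3] 11.51
[-0.0002 -0.085   0.0887] [-0.5 -0.1  0.3] 11.76
[-0.    -0.07   0.089] [0.5 0.4 0.1] 12.41
[ 0.     -0.0616  0.089 ] [ 0.  -0.3 -0.6] 12.82
[ 0.     -0.0554  0.089 ] [ 0.6  1.2 -0.3] 13.18
```

View pics/s5.png

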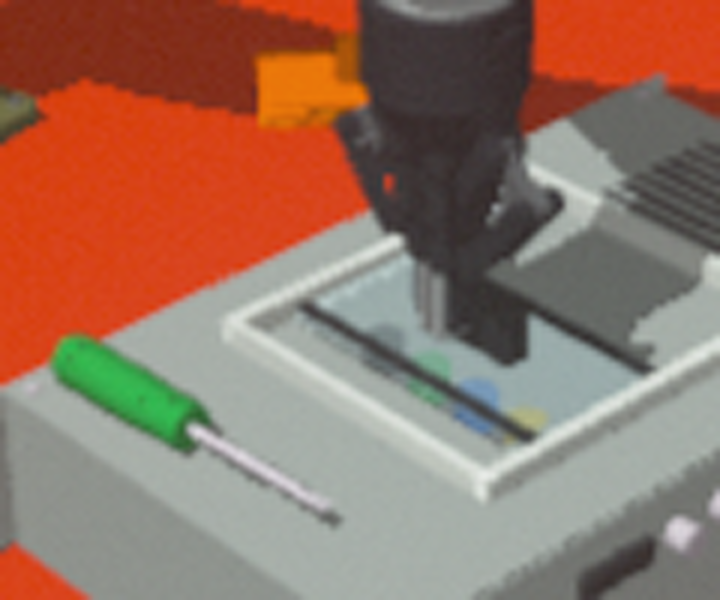

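View pics/w5.png

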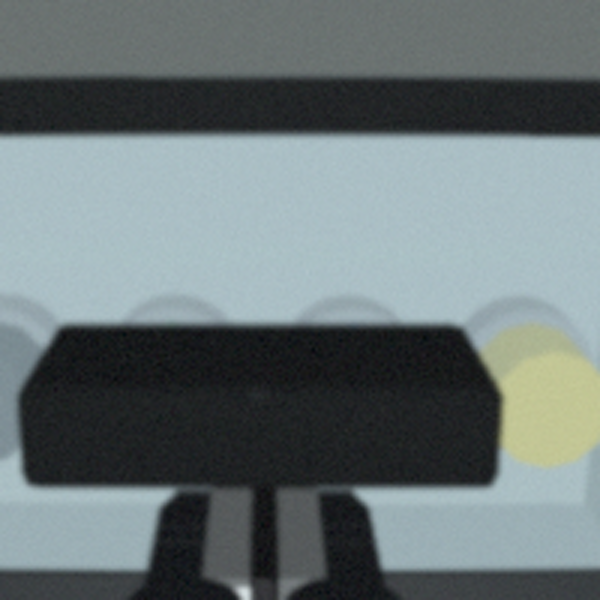

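The fingers are now on the bar's -y face (wrist crop row about 487) and the cover has started sliding at about 1 N. I'll carry on to a cover position of about +34 mm.

Run:
```python
from h import *
from plant import env,optics,sensors
q=np.load("q.npy")
W=lambda y,z,x=0:world(q,[[x,y,z]])[0]
def rep():
    p=np.array(sensors.current_eef_pos())-[q[0],q[1],0]; f=np.array(sensors.current_contact_force()); print((p@R2(q[2])).round(4), f.round(1),round(sensors.current_t(),2)); return f
for y in (-.03,-.005,.016):
    env.servo_line(W(y,.089),v=.04)
    if np.linalg.norm(rep())>12: break
env.servo_line(W(-.004,.089),v=.05)
env.servo_line(W(-.004,.14),v=.12)
env.servo_line(W(-.05,.14,.048),v=.12);rep()
m=optics.camera_model("wrist");im=optics.read_camera("wrist")[:,:,::-1].copy()
for u in proj(m,world(q,[[x,y,.098] for y in (-.008,.076) for x in(-.078,.078)]+[[.03,.027,.128],[.081,-.109,.102],[-.081,.087,.102],[.048,-.05,.083]])): print(u.round(0));cv2.circle(im,tuple(int(round(v)) for v in u),3,(255,0,255),1)
cv2.imwrite("pics/w6.png",im)
im=optics.read_camera("scene")[:,:,::-1]
cv2.imwrite("pics/s6.png",cv2.resize(im[150:250,220:340],None,fx=6,fy=6,interpolation=cv2.INTER_CUBIC))
```

```text
[ 0.     -0.0292  0.089 ] [-0.2 -0.  -0.5] 14.07
[ 0.0001 -0.0044  0.0891] [-0.5 -0.5 -0.1] 14.85
[0.0001 0.0168 0.089 ] [-1.   0.2  0.4] 15.53
[ 0.0472 -0.0492  0.1396] [-0.2  0.9 -0.6] 17.35
[ 62. 156.]
[334. 155.]
[46.  2.]
[339.  -7.]
[241.  87.]
[332. 317.]
[ 35. -20.]
[280. 218.]
```

View pics/w6.png

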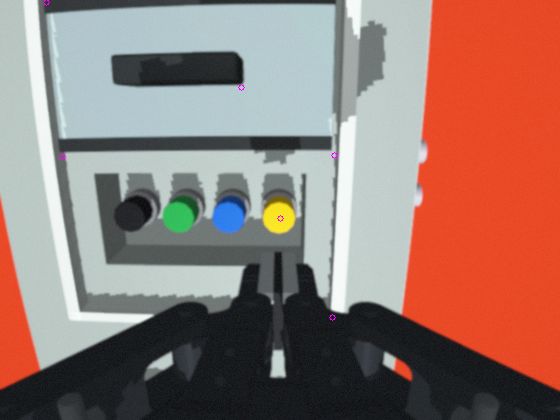

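View pics/s6.png

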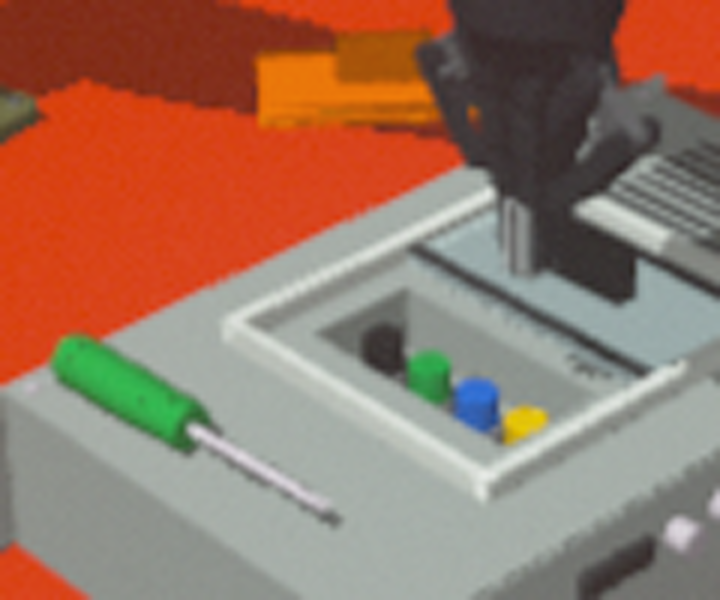

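Run:
```python
from h import *
from plant import env,optics,sensors
q=np.load("q.npy")
W=lambda y,z,x=0:world(q,[[x,y,z]])[0]
env.servo_line(W(-.05,.086,.048),v=.08)
env.sleep(.3)
p=np.array(sensors.current_eef_pos());l=(p-[q[0],q[1],0])@R2(q[2]);print(l,sensors.current_contact_force(),sensors.current_t())
ms=optics.camera_model("scene");im=optics.read_camera("scene")[:,:,::-1]
cv2.imwrite("pics/s7.png",cv2.resize(im[170:240,270:350],None,fx=8,fy=8,interpolation=cv2.INTER_CUBIC))
c=lambda P:((proj(ms,P)-[270,170]+.5)*8-.5).round(0).tolist()
for dz in (0,.02,.025,.03):print(dz,c(world([0,0,q[2]],[[dx,dy,dz] for dy in(-.011,.011) for dx in (-.01,.01)])+p))
print("cap",c(world(q,[[.048,-.05,.083]])))
m=optics.camera_model("wrist");im=optics.read_camera("wrist")[:,:,::-1];cv2.imwrite("pics/w7.png",cv2.resize(im[100:300,190:390],None,fx=3,fy=3,interpolation=cv2.INTER_CUBIC))
c=lambda P:((proj(m,P)-[190,100]+.5)*3-.5).round(0).tolist()
for dz in (0,.02,.025,.03):print(dz,c(world([0,0,q[2]],[[dx,dy,dz] for dy in(-.011,.011) for dx in (-.01,.01)])+p))
print("cap",c(world(q,[[.048,-.05,.083]])))
```

```text
[ 0.048248   -0.04998046  0.08638482] [ 0.24550694  0.59768834 -0.59476827] 18.575
0 [[260.0, 395.0], [302.0, 420.0], [306.0, 370.0], [348.0, 394.0]]
0.02 [[261.0, 347.0], [303.0, 371.0], [307.0, 321.0], [349.0, 345.0]]
0.025 [[261.0, 334.0], [303.0, 358.0], [307.0, 309.0], [349.0, 333.0]]
0.03 [[261.0, 322.0], [304.0, 346.0], [307.0, 297.0], [350.0, 321.0]]
cap [[303.0, 402.0]]
0 [[206.0, 521.0], [329.0, 521.0], [204.0, 393.0], [331.0, 393.0]]
0.02 [[199.0, 582.0], [336.0, 582.0], [196.0, 442.0], [340.0, 442.0]]
0.025 [[197.0, 600.0], [339.0, 600.0], [194.0, 456.0], [342.0, 456.0]]
0.03 [[195.0, 618.0], [341.0, 618.0], [192.0, 471.0], [345.0, 471.0]]
cap [[266.0, 450.0]]
```

View pics/s7.png

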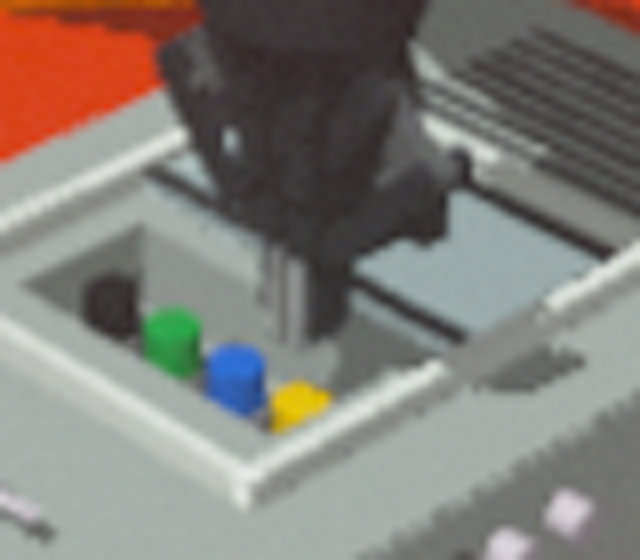

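View pics/w7.png

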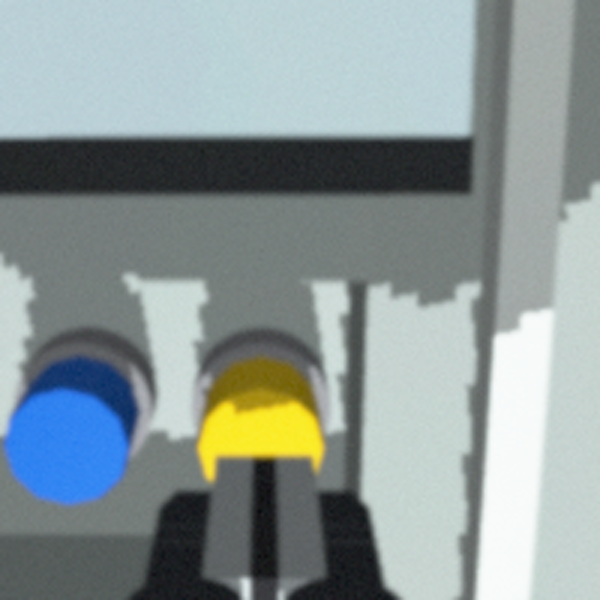

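The well is fully uncovered and all four caps are visible. The real tip (scene crop corner (308,347), wrist row 457) is 28 mm above the reported TCP, so it now sits about 31 mm above the cap. I'll lower it so the real tip is about 23–24 mm above, then hold.

Run:
```python
from h import *
from plant import env,optics,sensors
q=np.load("q.npy")
W=lambda y,z,x=0:world(q,[[x,y,z]])[0]
env.servo_line(W(-.05,.0785,.048),v=.03)
env.sleep(2.6)
p=np.array(sensors.current_eef_pos());l=(p-[q[0],q[1],0])@R2(q[2]);print(l,sensors.current_contact_force(),sensors.current_t(),np.abs(sensors.current_qvel()).max())
im=optics.read_camera("scene")[:,:,::-1]
cv2.imwrite("pics/s8.png",cv2.resize(im[150:250,230:380],None,fx=5,fy=5,interpolation=cv2.INTER_CUBIC))
```

```text
[ 0.04798024 -0.05000107  0.07849915] [-0.35659082 -0.56718432 -0.0484551 ] 21.675 0.0011523663048863628
```

View pics/s8.png

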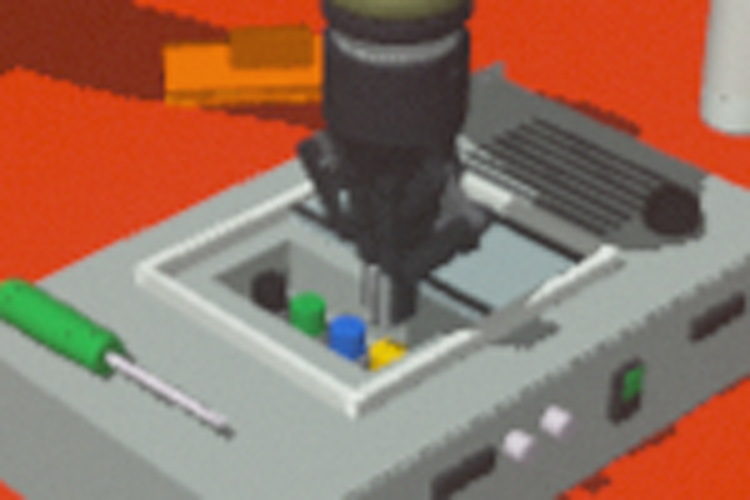

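The tips at crop (385,322) are directly above the yellow cap at (388,347), with nothing touching and a 2.6 s hold completed. I'll hand in.

Run:
```python
from plant import workorder
workorder.job_done()
```

```text
the job is handed in; nothing more can be done
```

I pushed the clear cover left to about +35 mm, which is past the +22 mm needed and short of the stop. The fuse well is completely uncovered. The robot then pointed straight down at the yellow cap, held still for 2.6 s and was handed in at about 22 s, still pointing.

- **First push missed:** the closed fingertips turned out to be about 28 mm above the reported TCP, so they passed just over the bar without touching it. I measured that difference in the scene and wrist pictures. The second push worked, at about 1 N.
- **Last checks:** the wrist force showed only noise of about 0.6 N, so nothing was in contact, and the arm was still. The TCP was within about 1 mm of the cap's axis. The screwdriver and dial looked undisturbed in the last picture. I made no final check of the can or jar, but the arm did not go near them.
- **Disagreement that remains:** the pictures put the real fingertips about 23 mm above the cap, give or take 2 mm. The reported TCP, if taken literally, was about 4 mm below the cap's top. I went by the pictures.

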